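# Top out a slat crib and hold a loupe over the bearing at the gauge's collar

### The job

Finish the wooden crib with its next layer: lay the plain slat and the slat with the ball bearing on top, crosswise to the two slats beneath and set out like the layers below, one flush along each side, with the bearing facing up, and let go of them. Then pick up the loupe by its handle and hold it level and still in the air, its lens centred over the bearing and at the height marked by the collar on the gauge post. Finish while still holding it there; do not shift the collar, and leave the tape roll and the marker pen where they are.

Things in the scene. Friction and masses are not known exactly. Their poses are not given: they have to be found in the camera images.
- crib: Started crib of wooden slats, screwed to the bench: 140 x 140 mm in plan, 32 mm high. Every slat is 140 x 36 x 16 mm. The bottom pair runs along the crib's x at y = +-52 mm, the upper pair along the crib's y at x = +-52 mm; outer sides flush. Origin: centre of the underside; z up. The next layer runs along x at y = +-52 mm.
- crib_side_a (a point): Point 32 mm up on top of the crib at its y = +52 mm, x = 0: where the centre of the underside of one new slat belongs (either slat may take either side, either end first).
- crib_side_b (a point): The same at the crib's y = -52 mm: for the other new slat.
- slat_plain: Loose plain wooden slat, 140 (its x) x 36 (y) x 16 (z) mm, lying flat on the bench, about 0.12 kg. Origin: centre of its underside; z up.
- slat_bearing: Loose wooden slat of the same 140 x 36 x 16 mm, about 0.15 kg, with a steel ball bearing (32 mm across) let into its upper face, 45 mm from the middle towards its +x end and standing 4 mm proud. Lies flat, bearing up. Origin: centre of its underside; z up. It can be gripped across its 36 mm width at the middle.
- bearing_face (a point): Centre of the bearing's upper face, fixed to that slat: 45 mm along its x and 20 mm above its underside.
- loupe: Hand loupe lying flat on the bench, about 0.14 kg: a steel ring 68 mm across and 16 mm thick with a glass lens, and a straight dark handle, 18 mm wide (y), 16 mm thick (z), from x = -42 to x = -142 mm. Origin: under the lens centre, on the underside; x points away from the handle, z up. Level means its z is vertical.
- loupe_lens (a point): Centre of the lens, 8 mm above the loupe's underside.
- loupe_grip (a point): Point in the middle of the handle's thickness near the loupe's balance point, 72 mm behind the lens centre along -x: the place to grip, across the 18 mm width.
- gauge: Height gauge standing fixed behind the crib: round steel foot 80 mm across, with an upright 12 mm rod, 247 mm tall over all. Origin: centre of its underside; z up.
- collar_mark (a point): Middle of the steel collar (38 mm across, 12 mm high, with a dark line round its middle and a thumb screw) on the gauge's rod, at 120 to 190 mm above the bench. The height of this point is the focal height for the lens centre. The collar slides if pushed with more than about 4 N: do not touch it.
- electrical_tape: Bystander: black roll of tape lying flat, 55 mm across, 19 mm high; origin under its centre. Leave it alone.
- marker: Bystander: marker pen lying flat near the bench's front edge, 17 x 135 x 16 mm; origin under its centre. Leave it alone.

How it is judged:
By the outcome, as a careful person would: the job done as asked, in the order asked, and still so for the second after the job is handed in, while the arm keeps its last pose, push and grip.
It also fails if it takes over 61 s, if anything falls off the work surface, if the arm or the gripper's body presses on something with over 40 N, if the wrist force passes 120 N, or if a joint passes its speed limit or range.

### The arm

A 6-joint arm with a two-finger parallel gripper is mounted at the origin on a cart in front of the work surface, level with it; the furniture and walls round the work are solid. World frame = base frame: x ahead of the robot, y to its left, z up, the work surface at z = 0. Lengths are in m, angles in degrees, forces in N, time in s.
With the tool pointing down it reaches from about 0.425 to 0.95 m from the base axis. Payload 14.7 kg.
Tool frame: the origin (TCP) lies between the finger pads, 19 mm behind the fingertips; this is the grasp point; z points along the fingers, y is the line along which they close (so a half turn about z gives the same grasp; the last joint's range is limited). The gripper opens to 85 mm and grips with 20 to 120 N. Pads are 22 mm wide; open, the fingers measure 114 mm over their backs; the gripper's body (76 mm by 85 mm) begins 54 mm behind the grasp point. The pads swing forward as they close: fully open they stand 13 mm farther back than shut.
Start: joints at [-2.67, 27.513, 91.461, -0, 61.026, -2.67], TCP at [0.65, 0, 0.25] pointing down, gripper open.
Joint ranges: [-157.49, 157.49], [-46.99, 117.5], [13.45, 153.17], [-89.5, 269.5], [5.16, 153.95], [-167.48, 167.48]. Speed limits (degrees/s): [108.29, 108.29, 136.94, 172.46, 172.46, 172.46].

### API

Orientations are given as a 3x3 rotation matrix whose columns are the frame's x, y, z axes.
In Python, from bench import manip gives the robot as it stands. Calls block until the motion is done:
- manip.goto(position, orientation): joint-space move of the TCP to a pose.
- manip.servo_line(position, attitude=None, v=0.15): straight line of the TCP; attitude=None keeps the orientation; v is the mean speed in m/s.
- manip.goto_joints(angles): joint-space move.
- manip.move_gripper(opening, effort=None): finger opening in m; effort is the grip in N (None keeps the last); returns when the fingers have stopped.
- manip.hold(seconds).
- manip.ik(position, orientation): joint angles nearest the present ones, or None.
- manip.get_image(name): name is "scene" or "side" or "wrist"; returns (picture, depth): 400x640x3 uint8, red, green, blue; 400x640 float32, m along the optical axis (not along the pixel's ray), 0 where there is no reading.
- manip.camera_info(name): a dict with "fx", "fy", "cx", "cy" (pixels), "camera_from_world" (4x4, takes a point from world to camera coordinates). Camera axes: x right, y up, looking along -z (the intrinsics and any distortion apply to the point x, -y, -z); pixel columns grow to the right and rows downward; lengths in m; the calibration is good to about 2 mm. The wrist camera is an equidistant fisheye: a pixel r from the principal point sees the ray r / f radians off the axis. A picture is of the moment at which its call begins: read the wrist's pose just before it. camera_info takes no time and is no camera call; for the wrist camera it gives the pose at the moment of the call.
A pose or a line that the arm cannot do raises manip.PlanningError and nothing moves.
- manip.job_done(): hands the job in; it is judged then, once.
Readings, each from a call of its own:
- manip.current_t(): time.
- manip.current_joints(): joint angles.
- manip.current_qd(): joint speeds.
- manip.current_effort(): joint torques, N m.
- manip.current_position(): TCP position.
- manip.current_orientation(): TCP orientation.
- manip.current_ft_force(): force on the tool from outside, world axes, zero at the start.
- manip.current_wrist_torque(): the same for the moment, N m.
- manip.current_finger_gap(): finger opening in m.
- manip.current_finger_force(): force on a finger pad.
Only numpy, scipy, OpenCV 4.12 (cv2) and the standard library are available. Lean on these libraries where they do the work, as an engineer would, in place of code of your own. Each camera call takes 0.05 s, during which the arm holds its last target. There are 200 camera calls.

## Working session

There is one attempt and no reset: what is moved stays moved. The work goes in short steps, each a Python script; the robot and the scene stay as the last script left them, time stands still between calls to the robot, and variables do not carry over. Pictures are saved under pics/ and viewed, at most 10 in all, crops included, and the job is handed in when it is done.

```bash
ls; mkdir -p pics; python3 - <<'E'
from bench import manip
import numpy as np,cv2
for n in ["scene","side"]:
    im,d=manip.get_image(n); np.savez(f"{n}0.npz",im=im,d=d)
    c=manip.camera_info(n); print(n,c)
    cv2.imwrite(f"pics/{n}0.png",im[:,:,::-1])
    print((d>0).mean())
print(manip.current_t())
E
```

```text
pics
scene {'fx': 494.83484962371705, 'fy': 494.83484962371705, 'cx': 321.2386258361309, 'cy': 196.76603416481504, 'camera_from_world': array([[-0.89294534, -0.44990959,  0.01516496,  0.47926567],
       [ 0.22619327, -0.4192951 ,  0.87922024, -0.25740246],
       [-0.38921102,  0.78852583,  0.47617413, -1.20530485],
       [ 0.        ,  0.        ,  0.        ,  1.        ]])}
0.9960859375
side {'fx': 379.45972703631327, 'fy': 379.45972703631327, 'cx': 321.43005063237877, 'cy': 199.44839591240765, 'camera_from_world': array([[ 0.99897146, -0.04527932,  0.00240818, -0.55695012],
       [ 0.02623561,  0.62050552,  0.7837631 , -0.04998051],
       [-0.03698254, -0.78289379,  0.62105524, -1.00068222],
       [ 0.        ,  0.        ,  0.        ,  1.        ]])}
0.99606640625
0.1
```

View pics/scene0.png

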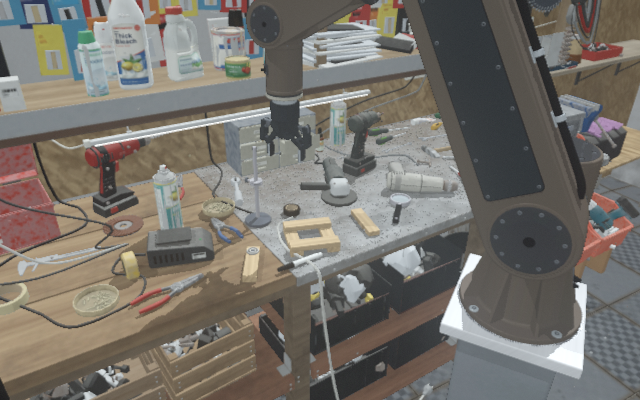

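View pics/side0.png

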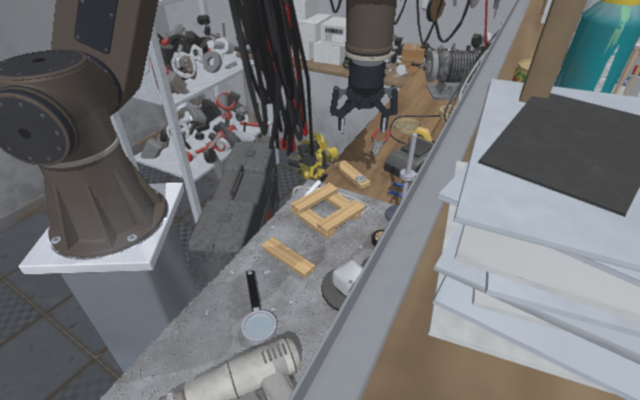

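Scene: crib at about (310,236), plain slat (365,222), bearing slat (252,262), loupe (400,205), gauge foot (258,218) with the collar near (257,180). The side view agrees: crib (328,207), plain slat (288,256), bearing slat (353,174), loupe (258,325), collar (408,175).

```bash
cat > h.py <<'E'
import numpy as np,cv2
from bench import manip
def rays(ci,uv,fish):
    uv=np.atleast_2d(np.asarray(uv,float)); a=(uv-[ci['cx'],ci['cy']])/[ci['fx'],ci['fy']]
    if fish:
        r=np.linalg.norm(a,axis=1,keepdims=True); d=np.c_[a*np.sinc(r/np.pi)/1.0,np.cos(r)]
    else: d=np.c_[a,np.ones(len(a))]
    d=d*[1,-1,-1]
    T=np.linalg.inv(ci['camera_from_world'])
    return T[:3,3],d@T[:3,:3].T
def onplane(ci,uv,z,fish=False):
    o,d=rays(ci,uv,fish); return o+d*((z-o[2])/d[:,2])[:,None]
def cloud(ci,depth,fish=False):
    v,u=np.mgrid[:400,:640]; o,d=rays(ci,np.c_[u.ravel(),v.ravel()],fish)
    f=-(d@ci['camera_from_world'][2,:3])
    return (o+d*(depth.ravel()/f)[:,None]).reshape(400,640,3)
def project(ci,P,fish=False):
    P=np.atleast_2d(P); c=P@ci['camera_from_world'][:3,:3].T+ci['camera_from_world'][:3,3]; c=c*[1,-1,-1]
    if fish:
        r=np.hypot(c[:,0],c[:,1]); t=np.arctan2(r,c[:,2]); n=c[:,:2]*(t/r)[:,None]
    else: n=c[:,:2]/c[:,2:]
    return n*[ci['fx'],ci['fy']]+[ci['cx'],ci['cy']]
def shot(name,tag):
    ci=manip.camera_info(name); im,d=manip.get_image(name)
    np.savez(f"{tag}.npz",im=im,d=d,ci=ci); cv2.imwrite(f"pics/{tag}.png",im[:,:,::-1]); return ci,im,d
E
python3 - <<'E'
from h import *
for n,pts in dict(scene=dict(crib=(310,222),plain=(365,222),bear=(252,262),ball=(252,251),lens=(400,201),handle=(397,215),foot=(265,218),collar=(257,181),tape=(291,209),marker=(300,262)),
  side=dict(plain=(288,256),bear=(353,174),ball=(359,178),lens=(258,325),handle=(253,290),collar=(408,175),crib=(328,190))).items():
    z=np.load(n+"0.npz"); ci=manip.camera_info(n); P=cloud(ci,z['d'])
    for k,(u,v) in pts.items(): print(n,k,P[v,u].round(4))
ci,im,d=shot("wrist","wrist0"); print(ci)
E
```

```text
scene crib [ 0.5953 -0.0417  0.0354]
scene plain [ 0.4634 -0.1478  0.0164]
scene bear [0.6527 0.1784 0.0131]
scene ball [0.6769 0.1418 0.0181]
scene lens [ 0.4149 -0.3321  0.0118]
scene handle [ 0.3918 -0.2341  0.016 ]
scene foot [ 0.7422 -0.0265  0.0156]
scene collar [ 0.7604 -0.0206  0.1399]
scene tape [ 7.134e-01 -1.349e-01  2.000e-04]
scene marker [0.541  0.1176 0.0121]
side plain [ 0.4727 -0.1709  0.0171]
side bear [0.6604 0.1634 0.0104]
side ball [0.6754 0.1385 0.0128]
side lens [ 0.418  -0.3446  0.0102]
side handle [ 0.4013 -0.264   0.0161]
side collar [ 0.7649 -0.0333  0.1399]
side crib [0.5783 0.0589 0.0311]
{'fx': 309.70691628693146, 'fy': 309.70691628693146, 'cx': 319.43772478866396, 'cy': 197.89160291738938, 'camera_from_world': array([[ 9.99999293e-01, -5.98900563e-04, -1.02692184e-03,
        -6.49584383e-01],
       [ 2.44701805e-04,  9.49029476e-01, -3.15187235e-01,
         4.16290715e-02],
       [ 1.16334491e-03,  3.15186761e-01,  9.49028952e-01,
        -3.79721966e-01],
       [ 0.00000000e+00,  0.00000000e+00,  0.00000000e+00,
         1.00000000e+00]])}
```

View pics/wrist0.png

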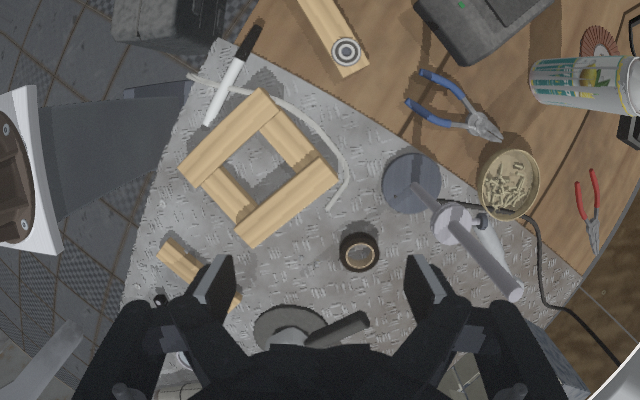

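The wrist view shows the crib at (258,165), the bearing with its ring at (345,52), the gauge foot at (410,182), collar (452,225), tape (358,252) and marker (232,75). The plain slat at (195,272) is partly hidden by a finger, and the loupe is out of view.

```bash
python3 - <<'E'
from h import *
roi=dict(plain=((.468,-.16),.11,.016),bear=((.655,.17),.11,.016),crib=((.57,.01),.14,.032))
for n in ["scene","side","wrist"]:
    z=np.load(n+"0.npz",allow_pickle=True); ci=z['ci'].item() if n=="wrist" else manip.camera_info(n)
    P=cloud(ci,z['d'],n=="wrist"); hsv=cv2.cvtColor(z['im'],cv2.COLOR_RGB2HSV)
    # bench plane check
    for k,(c,r,h) in roi.items():
        near=np.hypot(P[...,0]-c[0],P[...,1]-c[1])<r
        g=near&(np.abs(P[...,2])<.006); 
        wood=(hsv[...,0]>8)&(hsv[...,0]<28)&(hsv[...,1]>70)
        m=near&(np.abs(P[...,2]-h)<.0065)&(wood|(k!="crib"))
        m=cv2.morphologyEx(m.astype(np.uint8),cv2.MORPH_OPEN,np.ones((3,3)))
        nl,lab,st,_=cv2.connectedComponentsWithStats(m)
        if nl<2: print(n,k,"none");continue
        l=1+st[1:,4].argmax(); Q=P[lab==l]
        (cx,cy),(w,hh),a=cv2.minAreaRect((Q[:,:2]*1000).astype(np.float32))
        print(n,k,len(Q),"c",round(cx,1),round(cy,1),"wh",round(w,1),round(hh,1),"a",round(a,1),"z",np.median(Q[:,2]).round(4),"bench",np.median(P[g][:,2]).round(4),"std",P[g][:,2].std().round(4), "mean",(Q[:,:2].mean(0)*1000).round(1))
    # loupe
    near=np.hypot(P[...,0]-.41,P[...,1]+.29)<.12
    m=near&(P[...,2]>.007)&(P[...,2]<.03); Q=P[m]
    if len(Q)>50:
        dark=Q[z['im'][m].max(1)<70]; 
        (cx,cy),(w,hh),a=cv2.minAreaRect((dark[:,:2]*1000).astype(np.float32)); print("handle",len(dark),cx,cy,w,hh,a, (dark.mean(0)*1000).round(1))
        R=Q[z['im'][m].max(1)>=90]; c,rr=cv2.minEnclosingCircle((R[R[:,1]<-.29][:,:2]*1000).astype(np.float32)); print("ring",c,rr)
    near=(np.hypot(P[...,0]-.765,P[...,1]+.03)<.04)&(P[...,2]>.03); Q=P[near]
    zz=np.histogram(Q[:,2],bins=np.arange(.03,.26,.01)); print(zz[0])
    w=Q[(Q[:,2]>.12)&(Q[:,2]<.19)]; 
    for lo in np.arange(.1,.2,.004):
        s=Q[(Q[:,2]>=lo)&(Q[:,2]<lo+.004)]
        if len(s): print(round(lo,3),np.ptp(s[:,:2],axis=0).round(3),s[:,:2].mean(0).round(3),len(s))
E
```

```text
scene plain 316 c 469.7 -162.5 wh 39.7 143.6 a 46.6 z 0.0167 bench 0.0005 std 0.0019 mean [ 468.4 -158.2]
scene bear 434 c 658.0 173.2 wh 36.1 145.9 a 29.4 z 0.0141 bench -0.0026 std 0.0021 mean [654.5 178.9]
scene crib none
handle 11 389.39849853515625 -207.7108154296875 7.9062113761901855 12.226794242858887 89.58009338378906 [ 388.6 -208.5   10.2]
ring (407.3731994628906, -315.98663330078125) 99.91850280761719
[13 12 11 14  9 11 12 13 12  6 56 61 11 10 14 16 14 11 14 14 13 16]
0.1 [0.008 0.01 ] [ 0.764 -0.021] 7
0.104 [0.008 0.008] [ 0.766 -0.022] 5
0.108 [0.007 0.004] [ 0.765 -0.02 ] 3
0.112 [0.01  0.011] [ 0.763 -0.021] 5
0.116 [0.003 0.008] [ 0.763 -0.023] 5
0.12 [0.007 0.005] [ 0.764 -0.019] 3
0.124 [0. 0.] [ 0.761 -0.015] 1
0.128 [0.05  0.014] [ 0.768 -0.015] 6
0.132 [0.053 0.029] [ 0.766 -0.014] 23
0.136 [0.051 0.04 ] [ 0.769 -0.017] 29
0.14 [0.051 0.037] [ 0.768 -0.02 ] 51
0.144 [0.036 0.007] [ 0.774 -0.018] 7
0.148 [0.005 0.004] [ 0.763 -0.021] 4
0.152 [0.006 0.004] [ 0.766 -0.02 ] 5
0.156 [0.006 0.007] [ 0.763 -0.021] 5
0.16 [0.008 0.009] [ 0.765 -0.02 ] 5
0.164 [0.009 0.0
[... 2529 characters left out ...]
.128 [0.049 0.03 ] [ 0.761 -0.015] 68
0.132 [0.054 0.03 ] [ 0.768 -0.015] 137
0.136 [0.053 0.037] [ 0.769 -0.019] 373
0.14 [0.054 0.037] [ 0.767 -0.021] 772
0.144 [0.008 0.01 ] [ 0.763 -0.02 ] 33
0.148 [0.008 0.01 ] [ 0.764 -0.02 ] 36
0.152 [0.008 0.009] [ 0.763 -0.02 ] 38
0.156 [0.009 0.009] [ 0.763 -0.02 ] 35
0.16 [0.009 0.009] [ 0.763 -0.02 ] 39
0.164 [0.008 0.008] [ 0.763 -0.02 ] 40
0.168 [0.009 0.009] [ 0.763 -0.02 ] 36
0.172 [0.01  0.009] [ 0.763 -0.02 ] 50
0.176 [0.009 0.009] [ 0.763 -0.02 ] 51
0.18 [0.007 0.009] [ 0.763 -0.02 ] 46
0.184 [0.009 0.01 ] [ 0.763 -0.02 ] 47
0.188 [0.009 0.01 ] [ 0.763 -0.02 ] 53
0.192 [0.009 0.01 ] [ 0.763 -0.02 ] 62
0.196 [0.009 0.009] [ 0.763 -0.02 ] 51
```

```bash
cat >> h.py <<'E'
def R(th):
    t=np.deg2rad(th); y=np.array([np.cos(t),np.sin(t),0]); z=np.array([0,0,-1.]); return np.c_[np.cross(y,z),y,z]
def best(p,th):
    c=[(np.abs(np.array(q)-manip.current_joints()).max(),t) for t in (th,th+180) if (q:=manip.ik(p,R(t))) is not None]
    return min(c)[1]
def stat(s=""): print(s,"t",round(manip.current_t(),2),"p",np.round(manip.current_position(),4),"gap",round(manip.current_finger_gap(),4),"F",np.round(manip.current_ft_force(),1),"pad",np.round(manip.current_finger_force(),1))
E
python3 - <<'E'
from h import *
z=np.load("wrist0.npz",allow_pickle=True); ci=z['ci'].item(); P=cloud(ci,z['d'],True)
m=(np.hypot(P[...,0]-.573,P[...,1]+.003)<.11)&(np.abs(P[...,2]-.032)<.006)
nl,lab,st,_=cv2.connectedComponentsWithStats(cv2.morphologyEx(m.astype(np.uint8),cv2.MORPH_OPEN,np.ones((3,3))))
for l in range(1,nl):
    if st[l,4]>500: print(cv2.minAreaRect((P[lab==l][:,:2]*1000).astype(np.float32)),st[l,4])
print(np.round(manip.current_orientation(),3))
manip.move_gripper(.055)
p=np.array([.4698,-.1624,.10]); th=best(p,46.5); print(th)
manip.goto(p,R(th)); p[2]=.022; manip.servo_line(p,v=.12); stat("down")
manip.move_gripper(.03,40); stat("grip")
p[2]=.12; manip.servo_line(p,v=.2); stat("lift")
shot("wrist","wrist1")
E
```

```text
((540.59033203125, 36.728607177734375), (140.5879669189453, 37.129966735839844), 39.71636962890625) 3529
((607.1679077148438, -43.05389404296875), (140.08364868164062, 37.43916702270508), 39.65785217285156) 3365
[[-0.     1.    -0.001]
 [ 1.     0.     0.   ]
 [ 0.    -0.001 -1.   ]]
46.5
down t 2.47 p [ 0.4702 -0.1624  0.0224] gap 0.0552 F [-0.4 -0.1 -0.3] pad 0.0
grip t 2.79 p [ 0.4704 -0.1626  0.0229] gap 0.0353 F [-0.3  0.3  7.7] pad 39.5
lift t 3.43 p [ 0.4696 -0.1623  0.1198] gap 0.0347 F [-0.5 -0.3 -1.8] pad 40.2
```

View pics/wrist1.png

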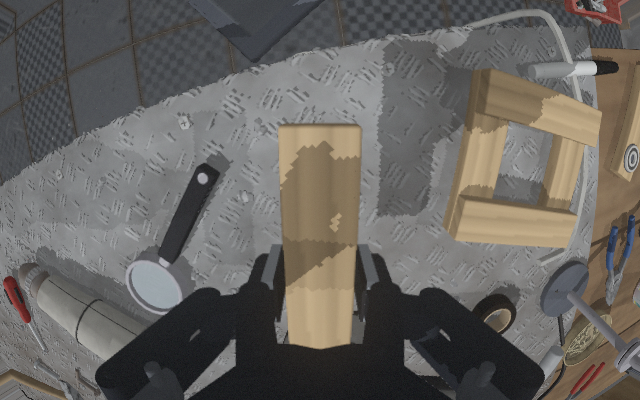

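The plain slat sits straight between the pads; its far end is at (280–360,125). The loupe is also clear here: lens (157,287), handle end (207,168).

```bash
python3 - <<'E'
from h import *
z=np.load("wrist1.npz",allow_pickle=True); ci=z['ci'].item(); P=cloud(ci,z['d'],True); im=z['im']
p=np.array(manip.current_position()); 
m=(np.hypot(P[...,0]-p[0],P[...,1]-p[1])<.09)&(np.abs(P[...,2]-.113)<.008); m[260:]=0
Q=P[m]; e=np.array([np.cos(np.deg2rad(136.5)),np.sin(np.deg2rad(136.5))]); n=np.array([-e[1],e[0]])
s=(Q[:,:2]-p[:2])@e; t=(Q[:,:2]-p[:2])@n
print("end along",s.max(),np.percentile(s,99.5),"lat",t.min(),t.max(),"z",np.median(Q[:,2]),Q[s>.06][:,2].mean(),Q[s<.03][:,2].mean() if (s<.03).any() else 0)
print(cv2.minAreaRect((Q[:,:2]*1000).astype(np.float32)))
# loupe on rays
hsv=cv2.cvtColor(im,cv2.COLOR_RGB2HSV)
near=(np.hypot(P[...,0]-.41,P[...,1]+.30)<.13)&(P[...,2]>.008)&(P[...,2]<.03)
dark=near&(im.max(2)<75); dark=cv2.morphologyEx(dark.astype(np.uint8),cv2.MORPH_OPEN,np.ones((3,3)))>0
Q=P[dark]; print("handle",cv2.minAreaRect((Q[:,:2]*1000).astype(np.float32)),np.median(Q[:,2]))
L=near&(im.max(2)>=110); L=cv2.morphologyEx(L.astype(np.uint8),cv2.MORPH_OPEN,np.ones((3,3))).astype(np.uint8)
nl,lab,st,_=cv2.connectedComponentsWithStats(L); l=1+st[1:,4].argmax(); Q=P[lab==l]
print("ring",cv2.minEnclosingCircle((Q[:,:2]*1000).astype(np.float32)),st[l], np.percentile(Q[:,2],[10,50,90]))
print("marker,joints",np.round(manip.current_joints(),1))
E
```

```text
end along 0.06869362560027899 0.06825912216513937 lat -0.030467719438289454 0.03147217484425395 z 0.1123029627644218 0.11209986608899207 0.11241573470728947
((442.52337646484375, -137.29200744628906), (61.94050216674805, 64.36367797851562), 46.148380279541016)
handle ((399.3929138183594, -256.7706298828125), (18.59271812438965, 99.57035827636719), 13.122307777404785) 0.01533697109601112
ring ((414.5350646972656, -342.62744140625), 36.80221939086914) [ 125  258   58   51 1984] [0.00888    0.00981225 0.01537229]
marker,joints [-22.6  26.2 118.2  -0.   35.6 -69.1]
```

```bash
cat >> h.py <<'E'
A=np.array([.6139,.0301]); B=np.array([.5339,-.0364]); TH=39.75
def place(xy,th,z,up=.12):
    p=np.array([*xy,up]); manip.goto(p,R(th)); p[2]=z+.012; manip.servo_line(p,v=.15); 
    f0=manip.current_ft_force()[2]
    for dz in np.arange(.008,-.0045,-.002):
        p[2]=z+dz; manip.servo_line(p,v=.05)
        if manip.current_ft_force()[2]-f0>4: break
    stat(f"placed dz {dz:.3f}")
    manip.move_gripper(.055); stat("open"); p[2]=up+.03; manip.servo_line(p,v=.25)
E
python3 - <<'E'
from h import *
e=np.array([np.cos(np.deg2rad(129.75)),np.sin(np.deg2rad(129.75))])
place(A+.0008*e,39.75,.0552)
p=np.array([.657,.174,.10]); th=best(p,29.2); print(th)
manip.goto(p,R(th)); p[2]=.0215; manip.servo_line(p,v=.12); stat("down")
manip.move_gripper(.03,40); stat("grip")
p[2]=.13; manip.servo_line(p,v=.2); stat("lift")
shot("wrist","wrist2")
E
```

```text
placed dz -0.002 t 6.43 p [0.6135 0.0306 0.0545] gap 0.0348 F [-6.9 -1.8 22.2] pad 43.6
open t 6.77 p [0.6134 0.0307 0.0531] gap 0.0552 F [-0.7  0.1 -0.2] pad 0.0
29.2
down t 8.78 p [0.6574 0.1739 0.0221] gap 0.0551 F [ 0.   0.5 -0.9] pad 0.0
grip t 9.09 p [0.6577 0.1741 0.0228] gap 0.035 F [-0.7 -1.3  5.6] pad 40.1
lift t 9.78 p [0.6564 0.1739 0.1293] gap 0.0348 F [ 0.8 -0.5 -2.3] pad 40.1
```

View pics/wrist2.png

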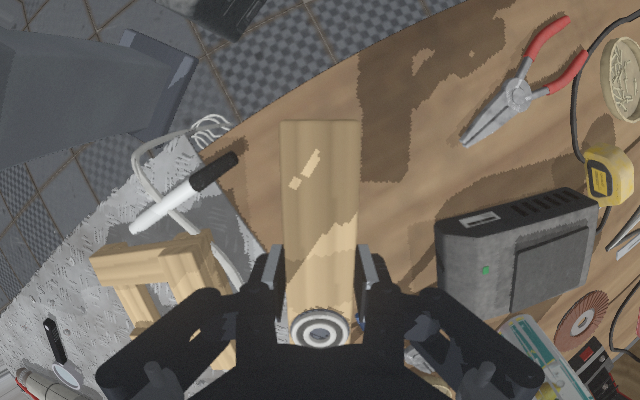

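The bearing slat is held straight, far end at row 120 and the bearing at (320,328), facing up.

```bash
python3 - <<'E'
from h import *
z=np.load("wrist2.npz",allow_pickle=True); ci=z['ci'].item(); P=cloud(ci,z['d'],True)
p=np.array(manip.current_position()); a=np.deg2rad(119.2); e=np.array([np.cos(a),np.sin(a)])
m=(np.hypot(P[...,0]-p[0],P[...,1]-p[1])<.09)&(np.abs(P[...,2]-.122)<.01); m[260:]=0
s=(P[m][:,:2]-p[:2])@e; end=np.percentile(s,99.5); off=end-.0695; print(end,off,np.median(P[m][:,2]))
a=np.deg2rad(129.75); e=np.array([np.cos(a),np.sin(a)])
p[2]=.15; manip.servo_line(p,v=.25)
place(B-off*e,39.75,.0552,up=.13)
p=np.array([.50,-.10,.28]); manip.goto(p,R(TH+0))
stat(); 
shot("wrist","wrist3"); shot("side","side3"); shot("scene","scene3")
E
```

```text
0.07023325800834707 0.0007332580083470597 0.11926982182201307
placed dz 0.002 t 12.62 p [ 0.5345 -0.037   0.0575] gap 0.0344 F [-0.6 -0.3  7.7] pad 41.5
open t 12.95 p [ 0.5344 -0.037   0.0571] gap 0.055 F [ 0.3 -1.1  0.6] pad 0.0
 t 14.12 p [ 0.4996 -0.1002  0.2793] gap 0.055 F [-0.3 -0.4 -0.2] pad 0.0
```

View pics/wrist3.png

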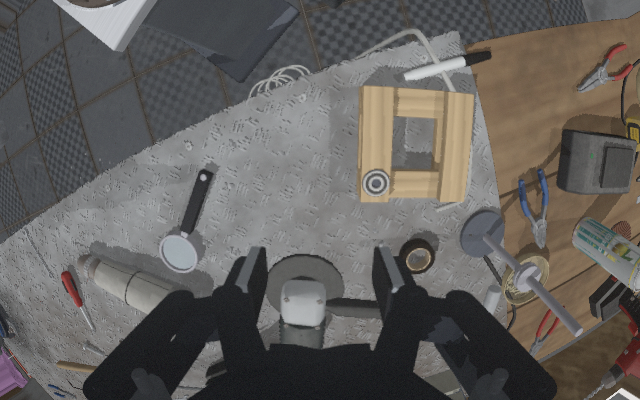

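Both slats lie on the crib, bearing at (376,183) facing up; loupe lens (180,252), handle to (206,172). Now I check the fit and get the collar height.

```bash
python3 - <<'E'
from h import *
for n in ["wrist0","wrist1","wrist2","wrist3","side3","scene3"]:
    z=np.load(n+".npz",allow_pickle=True); ci=z['ci'].item(); fish=n[0]=='w'; P=cloud(ci,z['d'],fish); im=z['im']
    print("==",n)
    if n[-1]=='3':
        m=(np.hypot(P[...,0]-.574,P[...,1]+.003)<.115)&(np.abs(P[...,2]-.048)<.008)
        nl,lab,st,_=cv2.connectedComponentsWithStats(cv2.morphologyEx(m.astype(np.uint8),cv2.MORPH_OPEN,np.ones((3,3))))
        for l in range(1,nl):
            if st[l,4]>120:
                r=cv2.minAreaRect((P[lab==l][:,:2]*1000).astype(np.float32)); print("slat",np.round(r[0],1),np.round(r[1],1),round(r[2],1),np.median(P[lab==l][:,2]).round(4))
        near=(np.hypot(P[...,0]-.41,P[...,1]+.30)<.13)&(P[...,2]>.007)&(P[...,2]<.03)
        dark=near&(im.max(2)<75); dark=cv2.morphologyEx(dark.astype(np.uint8),cv2.MORPH_OPEN,np.ones((2,2)))>0
        r=cv2.minAreaRect((P[dark][:,:2]*1000).astype(np.float32)); print("handle",np.round(r[0],1),np.round(r[1],1),round(r[2],1))
        g=(np.hypot(P[...,0]-.50,P[...,1]+.05)<.1)&(abs(P[...,2])<.006); print("bench",np.median(P[g][:,2]).round(4))
    g=(np.hypot(P[...,0]-.763,P[...,1]+.022)<.034)&(np.hypot(P[...,0]-.763,P[...,1]+.022)>.02)&(P[...,2]<.03); print("foot top",np.median(P[g][:,2]).round(4), g.sum())
    rod=P[(np.hypot(P[...,0]-.763,P[...,1]+.022)<.02)&(P[...,2]>.16)&(P[...,2]<.23)][:,:2].mean(0)
    rr=np.hypot(P[...,0]-rod[0],P[...,1]-rod[1])
    c=(rr>.010)&(rr<.018)&(P[...,2]>.11)&(P[...,2]<.16)
    q=P[c][:,2]; print("rod",rod.round(4),"collar n",len(q),np.percentile(q,[5,25,50,75,95]).round(4) if len(q) else "")
    c=(rr>.010)&(rr<.022)&(P[...,2]>.11)&(P[...,2]<.16); q=P[c][:,2]; v=im[c].max(1)
    if len(q): d=q[v<np.percentile(v,8)]; print(" z range",q.min().round(4),q.max().round(4),"dark",np.median(d).round(4),np.median(v),v.min())
E
```

```text
== wrist0
foot top 0.0122 1279
rod [ 0.7632 -0.02  ] collar n 754 [0.1311 0.1382 0.1401 0.1407 0.1414]
 z range 0.1277 0.1426 dark 0.1334 161.0 89
== wrist1
foot top 0.012 748
rod [nan nan] collar n 0 
== wrist2
foot top nan 0
rod [nan nan] collar n 0 
== wrist3
slat [533.5 -36.7] [ 37.  139.2] 40.0 0.0476
slat [613.1  29. ] [ 37.9 139.5] 39.9 0.0474
handle [ 410.2 -173.7] [275.6  47.6] 84.0
bench -0.0009
foot top 0.0121 694
rod [ 0.7622 -0.0235] collar n 372 [0.1301 0.1336 0.1396 0.1405 0.1413]
 z range 0.1277 0.1416 dark 0.1335 140.0 87
== side3
slat [613.6  29.8] [ 40.2 142.6] 40.0 0.0464
slat [533.8 -36.6] [ 38.  140.7] 39.6 0.0469
handle [ 454.7 -499. ] [ 17.3 572.6] 12.5
bench -0.0015
foot top 0.0107 72
rod [ 0.765 -0.026] collar n 105 [0.1293 0.1326 0.138  0.1395 0.141 ]
 z range 0.128 0.1419 dark 0.1309 156.0 107
== scene3
slat [533.4 -36.1] [ 36.4 146.5] 39.4 0.0489
slat [612.5  30.8] [ 36.8 147. ] 39.5 0.0485
handle [ 383.1 -210.7] [6.9 4.4] 6.4
bench 0.0004
foot top 0.0124 175
rod [ 0.7643 -0.0204] collar n 65 [0.1311 0.135  0.1392 0.1422 0.1444]
 z range 0.1282 0.1453 dark 0.136 166.0 125<stdin>:16: RuntimeWarning: Mean of empty slice.
  ret = um.true_divide(
  return _methods._mean(a, axis=axis, dtype=dtype,
  ret = ret.dtype.type(ret / rcount)
```

```bash
python3 - <<'E'
import numpy as np,cv2
o=[]
for n,(u,v) in dict(scene3=(257,181),side3=(408,175)).items():
    im=np.load(n+".npz",allow_pickle=True)['im'][v-20:v+20,u-26:u+26,::-1]; o.append(cv2.resize(im,None,fx=7,fy=7,interpolation=cv2.INTER_NEAREST))
cv2.imwrite("pics/collar.png",np.hstack(o))
E
```

```text
(no output)
```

View pics/collar.png

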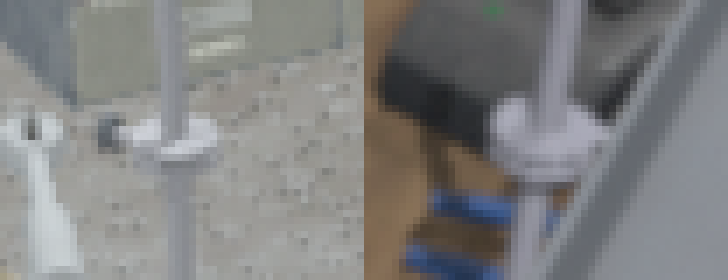

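Collar top and bottom edges at about (180,130) and (185,155) in the crop; its middle works out near z = 0.135. The slats are within 1 mm of their places. Next the loupe.

```bash
python3 - <<'E'
from h import *
z=np.load("wrist3.npz",allow_pickle=True); ci=z['ci'].item()
print("bearing",onplane(ci,(376,183),.052-.0005,True).round(4),"lens",onplane(ci,(180,252),.012,True).round(4),"end",onplane(ci,(207,172),.016,True).round(4))
p=np.array([.404,-.2772,.10])
for th in (12.9,192.9,-167.1):
    q=manip.ik(p,R(th)); q2=manip.ik([.5463,-.0009,.15],R(th)); print(th,None if q is None else np.round(q,1),None if q2 is None else np.round(q2,1))
E
```

```text
bearing [[ 0.5622 -0.0715  0.0515]] lens [[ 0.4214 -0.3436  0.012 ]] end [[ 0.3904 -0.206   0.016 ]]
12.9 [-38.   27.7 119.8  -0.   32.4 -50.9] [ -3.3  26.6 110.6  -0.   42.8 -16.2]
192.9 [-38.   27.7 119.8  -0.   32.4 129.1] [ -3.3  26.6 110.6  -0.   42.8 163.8]
-167.1 [-38.   27.7 119.8  -0.   32.4 129.1] [ -3.3  26.6 110.6  -0.   42.8 163.8]
```

```bash
python3 - <<'E'
from h import *
manip.move_gripper(.045); th=192.9
p=np.array([.404,-.2772,.10]); manip.goto(p,R(th)); p[2]=.021; manip.servo_line(p,v=.12); stat("down")
manip.move_gripper(.012,60); stat("grip")
p[2]=.20; manip.servo_line(p,v=.2); stat("lift")
th=203.; b=np.array([.5623,-.0713]); a=np.deg2rad(th-90); xy=b+.072*np.array([np.cos(a),np.sin(a)])
manip.goto([*xy,.20],R(th)); manip.servo_line([*xy,.1352+.014],v=.1); stat("final")
print(np.round(manip.current_joints(),1))
for n in("wrist","side","scene"): shot(n,n+"4")
im=[cv2.imread(f"pics/{n}4.png") for n in("wrist","side","scene")]
cv2.imwrite("pics/all4.png",np.vstack([cv2.resize(im[0],(560,350))[100:],np.hstack([im[1][100:260,240:520],im[2][140:300,180:460]])]))
E
```

```text
down t 18.16 p [ 0.4042 -0.2773  0.0214] gap 0.0448 F [ 0.5 -1.   0.6] pad 0.0
grip t 18.54 p [ 0.4044 -0.2775  0.0219] gap 0.0166 F [-0.3  1.2 11.2] pad 58.8
lift t 19.58 p [ 0.4035 -0.2768  0.1993] gap 0.0162 F [ 1.1 -0.  -2.3] pad 58.7
final t 21.4 p [ 0.5344 -0.0054  0.1495] gap 0.0164 F [ 0.4  1.  -0.5] pad 58.7
[ -3.8  25.8 112.2  -0.   42.  153.2]
```

View pics/all4.png

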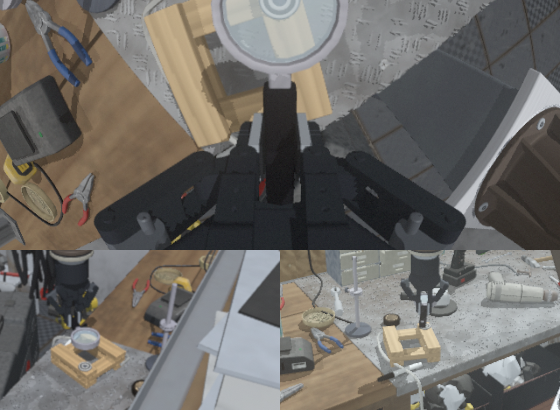

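The loupe is held over the bearing (lens around (281,10) in the wrist panel), looking level. Now I measure ring centre, height and tilt.

```bash
cat > meas.py <<'E'
from h import *
def fit(tag):
    z=np.load(tag+".npz",allow_pickle=True); ci=z['ci'].item(); P=cloud(ci,z['d'],tag[0]=='w')
    rr=np.hypot(P[...,0]-.5623,P[...,1]+.0713)
    Q=P[(rr<.045)&(P[...,2]>.115)&(P[...,2]<.165)]
    top=Q[Q[:,2]>np.percentile(Q[:,2],85)-.004]
    print(tag,len(Q),"z pct",np.percentile(Q[:,2],[5,25,50,75,95]).round(4),"enclosing",[np.round(np.array(x)*1,2) for x in cv2.minEnclosingCircle((Q[:,:2]*1000).astype(np.float32))])
    m=(np.abs(P[...,2]-np.median(top[:,2]))<.006)&(rr<.036)
    ring=P[m]; c=np.linalg.lstsq(np.c_[ring[:,:2]-[.5623,-.0713],np.ones(len(ring))],ring[:,2],rcond=None)[0]
    print("  tilt deg",np.rad2deg(c[:2]).round(2),"z at bearing",c[2].round(4),len(ring))
    h=P[(np.hypot(P[...,0]-.5487,P[...,1]+.039)<.012)&(P[...,2]>.12)&(P[...,2]<.17)]; print("  handle front z",np.median(h[:,2]).round(4) if len(h) else None)
if __name__=="__main__":
    import sys
    for t in sys.argv[1:]: fit(t)
E
python3 meas.py wrist4 side4 scene4
```

```text
wrist4 19719 z pct [0.136  0.1367 0.1373 0.1415 0.1433] enclosing [array([560.24, -66.1 ]), np.float64(39.47)]
  tilt deg [0.04 0.  ] z at bearing 0.1391 15716
  handle front z 0.1414
side4 558 z pct [0.13   0.1358 0.137  0.1404 0.1428] enclosing [array([559.42, -67.08]), np.float64(39.64)]
  tilt deg [-0.1  -0.81] z at bearing 0.1385 452
  handle front z 0.1403
scene4 102 z pct [0.1327 0.137  0.139  0.141  0.1449] enclosing [array([565.04, -65.98]), np.float64(38.16)]
  tilt deg [-0.02 -0.32] z at bearing 0.1395 86
  handle front z 0.1437
```

Level, and height matches the collar in the same camera. One precise centre check of the ring (handle side excluded).

```bash
cat > ctr.py <<'E'
from h import *
import sys
from scipy.optimize import least_squares
for tag in sys.argv[1:]:
    z=np.load(tag+".npz",allow_pickle=True); ci=z['ci'].item(); P=cloud(ci,z['d'],tag[0]=='w')
    d=P[...,:2]-[.5623,-.0713]; rr=np.hypot(d[...,0],d[...,1])
    m=((rr<.05)&(P[...,2]>.128)&(P[...,2]<.16)).astype(np.uint8); m[:1]=0
    cs,_=cv2.findContours(m,cv2.RETR_EXTERNAL,cv2.CHAIN_APPROX_NONE); c=max(cs,key=cv2.contourArea)[:,0]
    Q=P[c[:,1],c[:,0]]; h=np.array([np.cos(np.deg2rad(113)),np.sin(np.deg2rad(113))]); 
    k=((Q[:,:2]-[.5623,-.0713])@h<.015)&(c[:,1]>3); Q=Q[k]
    f=least_squares(lambda q:np.hypot(Q[:,0]-q[0],Q[:,1]-q[1])-.034,[.5623,-.0713],loss="soft_l1",f_scale=.001)
    print(tag,f.x.round(4),"rms",np.sqrt(np.mean(f.fun**2)).round(4),len(Q))
    R_=P[(np.abs(np.hypot(P[...,0]-f.x[0],P[...,1]-f.x[1])-.031)<.0015)&(P[...,2]>.138)&(P[...,2]<.15)]
    print("  ring top",np.median(R_[:,2]).round(4),np.linalg.lstsq(np.c_[R_[:,:2]-f.x,np.ones(len(R_))],R_[:,2],rcond=None)[0].round(4))
E
python3 ctr.py wrist4 side4 scene4
python3 - <<'E'
from h import *
z=np.load("wrist4.npz",allow_pickle=True); ci=z['ci'].item(); print("bearing px",project(ci,[.5623,-.0713,.052],True),"lens px",project(ci,[.5623,-.0713,.1352],True))
E
```

```text
wrist4 [ 0.5619 -0.0708] rms 0.0007 306
  ring top 0.1428 [-0.0033  0.0062  0.1427]
side4 [ 0.5617 -0.0702] rms 0.0011 50
  ring top 0.1422 [-0.007  -0.0148  0.1418]
scene4 [ 0.5461 -0.0884] rms 0.0075 23
  ring top 0.1396 [-0.0399 -0.0521  0.1416]
bearing px [[319.03627712 113.52210288]] lens px [[318.78966708 122.37789989]]
```

```bash
python3 - <<'E'
from h import *
manip.hold(.7); stat("end"); print(np.abs(manip.current_qd()).max()); print(manip.job_done())
E
```

```text
end t 22.25 p [ 0.5342 -0.005   0.1492] gap 0.0161 F [ 0.4  0.4 -1.4] pad 58.7
0.0533610078724617
the job is handed in; nothing more can be done
None
```

I handed the job in at 22.3 s: both slats lie on the crib about 1 mm from target with the bearing up, and the loupe is held level about 1 mm off the bearing's centre and within about 1 mm of the collar's height (z ≈ 0.135 m).

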